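# Hold the tea grinder's bayonet lid at pulse

## Robot

A 6-joint arm with a two-finger parallel gripper is mounted at the origin on the work surface. World frame = base frame: x ahead of the robot, y to its left, z up, the work surface at z = 0. Lengths are in m, angles in rad, forces in N, time in s.
With the tool pointing down it reaches from about 0.35 to 0.975 m from the base axis. Payload 4.9 kg.
Tool frame: the origin (TCP) lies on the centre line of the jaws, within the pads' length; the fingertips stand 14 mm ahead of it and the grasp point (between the pads) lies 5 mm behind it; y points along the fingers, z is the direction in which the jaws open and shut, and the axes are right-handed (so a half turn about y gives the same grasp; the last joint's range is limited). The gripper opens to 85 mm and grips with 20 to 120 N. Pads are 22 mm wide; open, the fingers measure 114 mm over their backs; the gripper's body (76 mm by 85 mm) begins 54 mm behind the grasp point. The pads swing forward as they close: fully open they stand 13 mm farther back than shut.
Start: joints at [-1.247, 0.053, 1.613, -0, 1.476, -0.119], TCP at [0.268, -0.565, 0.245] pointing down, gripper open.
Joint ranges: [-3.01, 3.01], [-1.01, 2.22], [0.06, 2.58], [-1.02, 4.17], [0.09, 2.62], [-3.14, 3.14]. Speed limits (rad/s): [2.57, 2.57, 3.14, 3.14, 3.14, 3.14].

## Interface

Orientations are given as a rotation vector (axis times angle).
In Python, from station import ctrl gives the robot as it stands.
- The arm moves only by the tool servo_tool, never from a script. Its arguments are lists of equal length, an entry for each row: "delta_pos": the shift along the tool's x, y, z in m, a list of three; "dr": the turn, a rotation vector about the tool's x, y, z in degrees, a list of three; "grip": the opening, from 0 (shut) to 1 (fully open). In form: {"delta_pos": [[x, y, z], ...], "dr": [[rx, ry, rz], ...], "grip": [grip, ...]}. A call has 1 to 5 rows; each row shifts and turns the pose as measured when the row begins, along the tool's axes as they then stand; what a row does not reach is not made up. A row lasts 1/8 s, in which the tool goes at most 62.5 mm and 10.7 degrees, less where a joint would pass 70% of its speed; a pose out of reach is approached as far as the arm can. A call is refused whole if a number of a shift passes 0.0625 or a number of a turn 10.7, either way. A call with a gripper value outside its range is refused whole. The fingers move at their own pace and stop on an object; "grip_force" is the grip in N (left out, the last holds). Time passes only in rows, so rows that do not move let the fingers close. It gives the time, the measured TCP pose, the force and the opening at its end, in the units of the state.
- ctrl.get_obs(): the state, without advancing time (a new reading comes with each control period).
- ctrl.get_image(name): name is "scene" or "side" or "wrist"; returns the picture (480x640x3 uint8, red, green, blue); there is no depth.
- ctrl.camera_params(name): a dict with "fovy" (degrees; the focal length in pixels is half the picture's height over the tangent of half this angle, whatever the lens; pixels are square), "cx", "cy" (the principal point, pixels), "eye" and "rotation" of the camera in the world. Camera axes: x right, y down, z forward; pixel columns grow to the right and rows downward; lengths in m; the calibration is good to about 2 mm. A picture is of the moment at which its call begins: read the wrist's pose just before it. camera_params takes no time and is no camera call; for the wrist camera it gives the pose at the moment of the call.
- ctrl.finish_job(): hands the job in, once; it reports no verdict.
Trained networks look in the newest picture that a camera, given by its name, has taken for a name from the list of things; names that differ only in an ending like _2 or _b are one class to them, and where a whole thing is asked for, a point or a joint stands for the part that bears it (a point fixed in the world has none). Each returns a list of dicts, best first, with "score" (0 to 1); they miss things now and then, are a little off and sometimes report something else, mostly with a low value. They report only what shows in the picture. A call takes as long as a camera call.
- ctrl.masks_of(camera, label): "pixels" (480x640 bool, what is visible of it) and "extent" ([left, top, right, bottom] in pixels, round what is visible of it).
The state is a dict: "t": time; "q": joint angles; "dq": joint speeds; "effort": joint torques, N m; "tool_pos": TCP position; "tool_rot": TCP orientation; "contact_force": force on the tool from outside, world axes, zero at the start; "wrist_torque": the same for the moment, N m; "opening": finger opening in m.
Only numpy, scipy, OpenCV 4.12 (cv2) and the standard library are available. Lean on these libraries where they do the work, as an engineer would, in place of code of your own. Each camera call takes 0.05 s, during which the arm holds its last target.

## Task

Fit the blue-handled ceramic lid into the tea grinder: lower its two lugs through the notches until its disc lies flat on the deck, turn it clockwise to the yellow pulse mark, halfway to the lock, and finish still gripping it there against the spring; never turn it on into the lock click. The lid is brittle, so grip it gently (10 to 20 N) and do not ram it onto the grinder, and leave the teapot, cups, tong and pitcher alone.

Things in the scene. Friction and masses are not known exactly. Their poses are not given: they have to be found in the camera images.
- grinder: Tea grinder fixed to the table: upright round steel housing, 106 mm in diameter (116 mm at the foot), flat black deck 125 mm above the table. Origin on its axis at the table, z up. Deck marks 40 to 51 mm from the axis, the same on both sides: white at the notches (along +x and -x), yellow 45 deg clockwise from them seen from above (pulse, halfway), red 90 deg clockwise (lock).
- mouth (a point): Centre of the grinder's mouth at deck height; axes as the grinder's. Round hole 50 mm in diameter with two opposite notches along x for the lid's lugs, each 12.8 mm wide at the hole's edge, widening outwards, reaching 33 mm from the axis. The rim is 9 mm thick, undercut below; the well is 19 mm deep from the deck.
- lid: Loose ceramic lid, about 0.16 kg (varies), at first standing upright on the table. Origin at the centre of its underside. Plug 46 mm in diameter, 16 mm high, with two lugs at its foot along +x and -x (7 mm wide, 5 mm high, to 30 mm from the axis); above it a white disc 74 mm in diameter, 16 to 21 mm up. Fits either way round. Seated, its disc lies on the deck and its origin is 109 mm above the table.
- grip (a point): Middle of the lid's blue grip bar, 37 mm above the lid's origin: bar 52 mm long along the lid's x (in line with the lugs; blue strokes on the disc prolong it), 14 mm thick along y, 21 to 53 mm above the origin. Brittle: it cracks when squeezed with over about 30 N per finger, or when the lid is pressed on the grinder with over 40 N; a grip of 10 to 20 N is enough.
- drive (a joint): Sprung drive inside the grinder that the lugs push round as the lid turns clockwise (from above): 0 at rest, grows clockwise (rad), stop 1.48. After some 0.08 rad of play it follows the lid: about 0.70 at the yellow mark. The spring turns the lid back if let go: torque 0.02 N m at 0, 0.05 halfway, 0.08 at the stop. Under the rim the lid has 2 mm of play upwards.
- lock_pin (a joint): Spring pin in the undercut that makes the lock click (m): 0 up, growing as a lug presses it down, at most 0.003. A lug begins to press it when the lid has turned about 62 deg from the notches; locked at 90 deg.
- teapot: Bystander: white porcelain teapot on the black tray, 100 mm in diameter, 92 mm high, spout towards its -y, handle towards +y. Origin at the centre of its underside.
- tong: Bystander: bamboo tong lying on the tray along its x, 160 mm long, 6 mm thick. Origin at the centre of its underside.
- pitcher: Bystander: stainless pitcher, 76 mm in diameter, 95 mm high, handle towards its +y, standing on the table at the left. Origin at the centre of its underside.
- cup1: Bystander: white cup with a blue rim on the tray, 63 mm in diameter, 41 mm high. Origin at the centre of its underside. The tray's surface is 46 mm above the table; its near edge is 0.64 m ahead of the robot's base.
- cup2: Bystander: white cup with a blue rim on the tray, 63 mm in diameter, 41 mm high. Origin at the centre of its underside. The tray's surface is 46 mm above the table; its near edge is 0.64 m ahead of the robot's base.
- cup3: Bystander: white cup with a blue rim on the tray, 63 mm in diameter, 41 mm high. Origin at the centre of its underside. The tray's surface is 46 mm above the table; its near edge is 0.64 m ahead of the robot's base.
- cup4: Bystander: white cup with a blue rim on the tray, 63 mm in diameter, 41 mm high. Origin at the centre of its underside. The tray's surface is 46 mm above the table; its near edge is 0.64 m ahead of the robot's base.

How it is judged:
On the way:
1. the lid sits fully in the grinder's mouth, gripped by the fingers (horizontal distance between lid and grinder below 0.004 m and z of lid in the frame of grinder between 0.105 and 0.1115 m and angle between lid's own z axis and vertical below 0.1 rad and contact force between the fingers and lid above 1 N), for 0.1 s.
At the end, for the whole second after the job is handed in: Lid down in the mouth (centre within 4 mm of the axis, origin 105 to 111.5 mm up, tilt below 0.1 rad), turned clockwise to the yellow mark within 10 deg, drive at 0.45 to 0.95 rad, lock pin not pressed 1 mm, lid still (below 0.15 rad/s) and gripped (over 1 N) through the last second (all of step 1 and angle between the x axis of lid and the x axis of grinder, either way round between 0.61 and 0.96 rad and value of joint drive between 0.45 and 0.95 rad and value of joint lock_pin below 0.001 m and angular speed of lid below 0.15 rad/s); the arm keeps its last pose, push and grip.
It fails at once if the lid was turned into the lock click (lock pin pressed by more than 1 mm) (value of joint lock_pin above 0.001 m).
It fails at once if the brittle lid was squeezed with more than about 30 N per finger (contact force between the fingers and lid above 60 N).
It fails at once if the lid was pressed on the grinder with more than 40 N (contact force between lid and grinder above 40 N).
It fails at once if a bystander was moved more than 20 mm (distance of any of teapot, cup1, cup2, cup3, cup4, tong, pitcher from where it was at the start of the episode above 0.02 m).
It also fails if it takes over 53 s, if anything falls off the work surface, if the arm or the gripper's body presses on something with over 40 N, if the wrist force passes 120 N, or if a joint passes its speed limit or range.

## Working session

There is one attempt and no reset: what is moved stays moved. The work goes in short steps, Python scripts to look and compute and a tool call to move; the robot and the scene stay as the last step left them, time stands still between calls to the robot, and variables do not carry over. Pictures are saved under pics/ and viewed, and the job is handed in when it is done.

Besides the shell and the picture viewer there is one more tool, called after "Call:" in YAML: its name, and indented under it one key for each argument. servo_tool: Moves the arm, as the interface text tells. Its arguments: {"type":"object","properties":{"delta_pos":{"type":"array","items":{"type":"array","items":{"type":"number"}}},"dr":{"type":"array","items":{"type":"array","items":{"type":"number"}}},"grip":{"type":"array","items":{"type":"number"}},"grip_force":{"type":"number"}},"required":["delta_pos","dr","grip"]}

```bash
mkdir -p pics; ls; cat > h.py <<'E'
import numpy as np,cv2
from station import ctrl
from scipy.spatial.transform import Rotation as R
def save(n,f):
    im=ctrl.get_image(n); cv2.imwrite('pics/'+f,im[:,:,::-1]); return im
def cam(n):
    p=ctrl.camera_params(n); f=240/np.tan(np.radians(p['fovy'])/2)
    Rm=np.array(p['rotation'])
    if Rm.shape!=(3,3): Rm=R.from_rotvec(Rm).as_matrix()
    return f,p['cx'],p['cy'],np.array(p['eye']),Rm
def ray(c,u,v,z):
    f,cx,cy,e,Rm=c; d=Rm@np.array([(u-cx)/f,(v-cy)/f,1]); return e+d*(z-e[2])/d[2]
def proj(c,P):
    f,cx,cy,e,Rm=c; q=Rm.T@(np.array(P)-e); return np.array([cx+f*q[0]/q[2],cy+f*q[1]/q[2]])
E
python3 - <<'E'
from h import *
print(ctrl.get_obs())
for n in ['scene','side','wrist']:
    save(n,n+'0.png'); print(n,ctrl.camera_params(n))
for n in ['scene','side']:
  for l in ['lid','grinder']:
    for m in ctrl.masks_of(n,l)[:2]: print(n,l,m['score'],m['extent'])
E
```

```text
pics
{'t': 0.0, 'q': array([-1.24701239e+00,  5.33334990e-02,  1.61432347e+00, -3.74102499e-06,
        1.47600719e+00, -1.19030011e-01]), 'dq': array([-0.0006349 , -0.00099252,  0.00061309, -0.00305601, -0.00012511,
        0.00105305]), 'effort': array([ 1.48972405e-03, -3.93683767e+01, -3.70174348e+01,  2.52454782e-05,
        7.11833563e-03, -1.17368984e-05]), 'tool_pos': array([ 0.26758974, -0.56414538,  0.24405987]), 'tool_rot': array([-0.44504544,  1.97824123, -1.97406793]), 'contact_force': array([ 0.28358223, -0.84239653,  0.45671205]), 'wrist_torque': array([ 0.02462278, -0.01052361, -0.00448515]), 'opening': 0.08530251833397319}
scene {'fovy': 56.52791021930538, 'cx': 313.415375550828, 'cy': 237.12659169333733, 'eye': array([1.0133257 , 0.28030883, 0.82415498]), 'rotation': array([-1.47195633, -2.3826006 ,  0.63756122])}
side {'fovy': 43.28143640991849, 'cx': 305.4800792996268, 'cy': 242.26065952835623, 'eye': array([0.58778751, 1.11841979, 0.8063505 ]), 'rotation': array([-0.04360691,  2.76535665, -1.45440999])}
wrist {'fovy': 58.79980459899359, 'cx': 324.5952462930972, 'cy': 235.52583423699087, 'eye': array([ 0.32951493, -0.53442559,  0.37260493]), 'rotation': array([ 2.45578771, -1.55305077, -0.21472904])}
scene lid 0.96 [353.9, 186.8, 391.7, 222.4]
scene grinder 0.62 [200.1, 105.3, 257.6, 183.8]
side lid 0.62 [361.6, 276.7, 397.9, 307.6]
side grinder 0.89 [334.8, 158.7, 383.1, 223.5]
```

View pics/scene0.png

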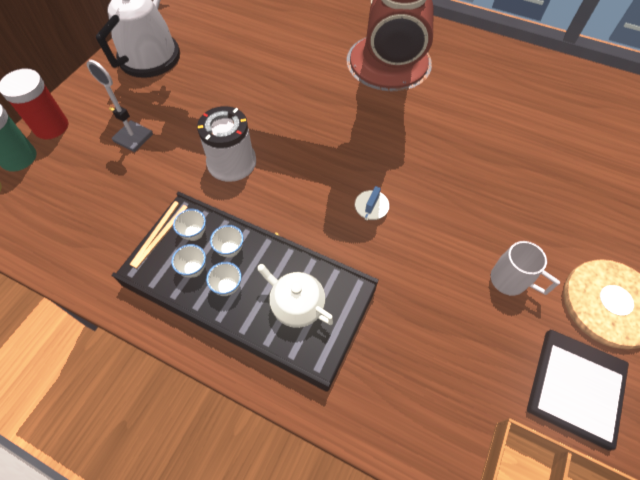

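View pics/side0.png

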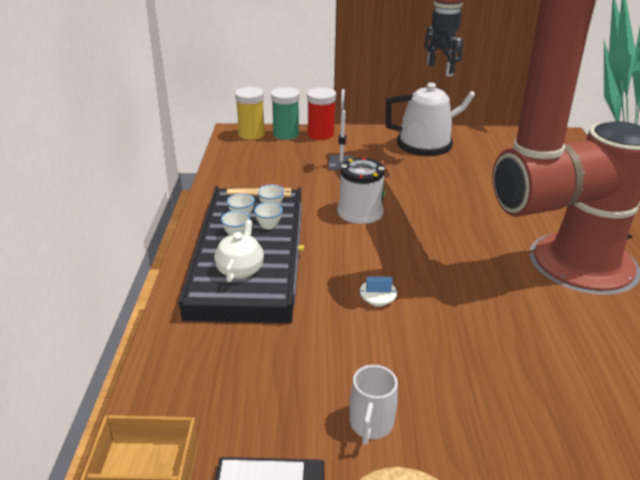

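View pics/wrist0.png

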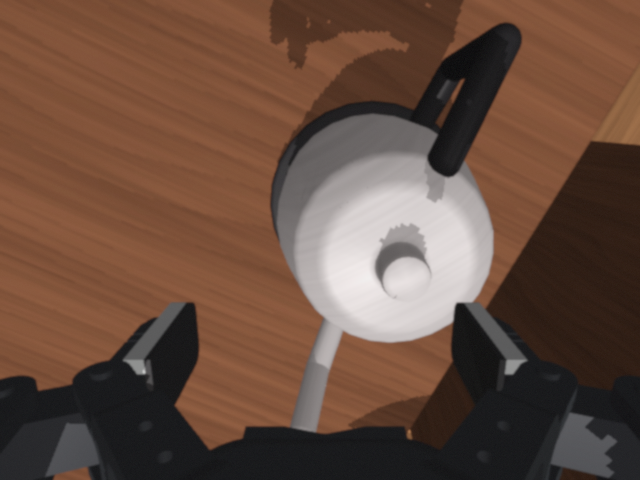

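The scene view shows the lid (disc about 372,205; blue bar running up and to the right) and the grinder deck (about 223,127). The arm starts above the kettle. Next I locate both.

```bash
python3 - <<'E'
from h import *
for n,lb,gb in [('scene',(353,183,393,224),(195,103,260,185)),('side',(358,272,402,310),(330,155,390,225))]:
    im=cv2.imread(f'pics/{n}0.png'); c=cam(n)
    def up(b,k,f):
        x=cv2.resize(im[b[1]:b[3],b[0]:b[2]],None,fx=k,fy=k,interpolation=cv2.INTER_CUBIC); cv2.imwrite('pics/'+f,x)
    up(lb,10,n+'_lid.png'); up(gb,7,n+'_gr.png')
    I=im.astype(int)
    # blue
    B=(I[:,:,0]-I[:,:,2]>30); M=np.zeros_like(B); M[lb[1]:lb[3],lb[0]:lb[2]]=1
    v,u=np.nonzero(B&M); print(n,'blue',u.mean(),v.mean(),len(u),ray(c,u.mean(),v.mean(),.04))
    W=(I.min(2)>150)&M
    pts=np.argwhere((W|(B&M)))[:,::-1]
    print('lid disc',pts.min(0),pts.max(0))
    # grinder deck dark
    M=np.zeros_like(B); M[gb[1]:gb[3],gb[0]:gb[2]]=1
    D=(I.max(2)<60)&M; p=np.argwhere(D)[:,::-1]; print(p.min(0),p.max(0))
E
```

```text
scene blue 372.0421686746988 199.34939759036143 166 [0.47309845 0.14668959 0.04      ]
lid disc [355 187] [388 219]
[200 113] [246 146]
side blue 378.66846361185986 283.97574123989216 371 [0.47198172 0.14966869 0.04      ]
lid disc [361 277] [396 304]
[341 162] [383 182]
```

```bash
cd pics; python3 -c "
import cv2,numpy as np
a=[cv2.resize(cv2.imread(f),(400,400 if 'lid' in f else 480)) for f in ['scene_lid.png','side_lid.png','scene_gr.png','side_gr.png']]
cv2.imwrite('m1.png',np.hstack(a[:2]));cv2.imwrite('m2.png',np.hstack(a[2:]))"
```

```text
(no output)
```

View pics/m1.png

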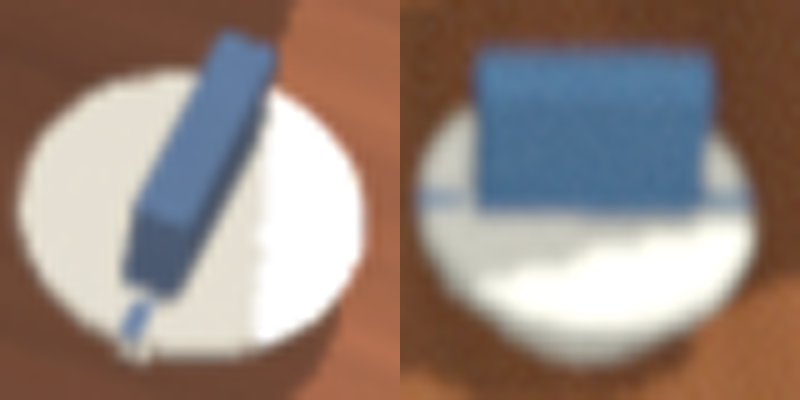

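View pics/m2.png

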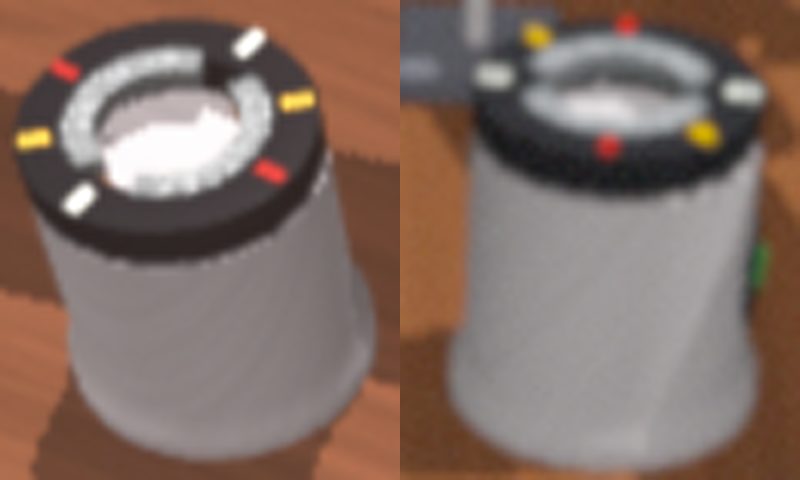

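```bash
python3 - <<'E'
from h import *
cs=cam('scene'); cd=cam('side')
S=lambda x,y:(195+x*65/400-.5,103+y*82/480-.5)
D=lambda x,y:(330+x*60/400-.5,155+y*70/480-.5)
for nm,c,F,prs in [('scene',cs,S,{'w':((249,42),(80,200)),'y':((298,101),(33,139)),'r':((65,70),(271,172))}),('side',cd,D,{'w':((494,75-0),(742,92)),'y':((537,37),(704,134)),'r':((627,24),(609,147))})]:
    for k,(a,b) in prs.items():
        if nm=='side': a=(a[0]-400,a[1]);b=(b[0]-400,b[1])
        A=ray(c,*F(*a),.125);B=ray(c,*F(*b),.125)
        d=A-B; print(nm,k,(A+B)/2,np.linalg.norm(d),np.degrees(np.arctan2(d[1],d[0]))%180)
# lid
L=lambda x,y:(353+x/10-.5,183+y/10*41/40-.5)
L2=lambda x,y:(358+(x-400)*44/400-.5,272+y*38/400-.5)
# scene: bar top near end corners / far end corners
for nm,c,F,near,far in [('scene',cs,L,((140,206),(187,216)),((230,33),(273,45)))]:
    P=[ray(c,*F(*p),.053) for p in near+far]
    a=(P[0]+P[1])/2;b=(P[2]+P[3])/2;d=b-a
    print(nm,(a+b)/2,np.linalg.norm(d),np.degrees(np.arctan2(d[1],d[0])))
a=ray(cd,*L2(478,50),.053);b=ray(cd,*L2(714,50),.053);d=b-a;print('side far top edge',(a+b)/2,np.linalg.norm(d),np.degrees(np.arctan2(d[1],d[0])))
a=ray(cd,*L2(435,198),.021);b=ray(cd,*L2(740,200),.021);d=b-a;print('side strokes',(a+b)/2,np.linalg.norm(d),np.degrees(np.arctan2(d[1],d[0])))
o=ctrl.get_obs();print(R.from_rotvec(o['tool_rot']).as_matrix())
E
```

```text
scene w [ 0.49276302 -0.20059801  0.125     ] 0.09208233212467555 173.53226483216332
scene y [ 0.49298763 -0.2004896   0.125     ] 0.09125170482719674 128.2293830842447
scene r [ 0.49308096 -0.20022444  0.125     ] 0.09106604506239863 83.26837053357936
side w [ 0.49429644 -0.19970996  0.125     ] 0.09028442233707144 173.3881785293285
side y [ 0.49388485 -0.19894172  0.125     ] 0.09236924501755761 128.42907180699174
side r [ 0.49405454 -0.19940057  0.125     ] 0.09480752416178602 83.49291344501087
scene [0.47111656 0.1471561  0.053     ] 0.0500482125672334 -178.85312513210772
side far top edge [0.47146437 0.14084586 0.053     ] 0.05270907742256879 -178.27510333025955
side strokes [0.4716557  0.14690712 0.021     ] 0.06879283603233236 -178.7825057434927
[[-9.03548125e-01 -1.14336298e-04  4.28486608e-01]
 [-4.28486618e-01  3.85202560e-04 -9.03548045e-01]
 [-6.17457995e-05 -9.99999919e-01 -3.97040625e-04]]
```

Both cameras agree. The grinder is at about (0.4935, -0.200) with its notch axis at -6.6°. The lid is at about (0.4715, 0.147) with the bar at about +1.3°. I'll raise the tool and align its yaw first.

Call:
servo_tool:
  delta_pos:
    - [0,-0.03,0]
    - [0,-0.02,0]
    - [0,0,-0.03]
  dr:
    - [0,10,0]
    - [0,10,0]
    - [0,4,0]
  grip: [1,1,1]
  grip_force: 20

```text
t: 0.72
tool_pos: [0.2649, -0.5349, 0.2954]
tool_rot: [-0.011, 2.22, -2.215]
contact_force: [0.4, 0.1, 0.5]
opening: 0.0853
```

```bash
cat >> h.py <<'E'
def plan(tx,ty,tz,yawz):
    o=ctrl.get_obs(); M=R.from_rotvec(o['tool_rot']).as_matrix()
    z=np.radians(yawz); Z=np.array([np.cos(z),np.sin(z),0]); Y=np.array([0,0,-1.]); X=np.cross(Y,Z)
    T=np.c_[X,Y,Z]
    print('t',round(o['t'],2),'pos',o['tool_pos'].round(4),'yawz',np.degrees(np.arctan2(M[1,2],M[0,2])).round(2),'F',o['contact_force'].round(1),'tq',o['wrist_torque'].round(2),'op',round(o['opening'],4),'q6',o['q'][5].round(2))
    print('dtool',(M.T@(np.array([tx,ty,tz])-o['tool_pos'])).round(4),'dr',np.degrees(R.from_matrix(M.T@T).as_rotvec()).round(2))
LID=(0.4714,0.147); LY=-88.7; G=(0.4934,-0.2001); GY=-96.6
E
python3 -c "
from h import *
plan(*LID,.2,LY)"
```

```text
t 0.72 pos [ 0.2649 -0.5349  0.2954] yawz -89.47 F [0.4 0.1 0.5] tq [ 0.05  0.03 -0.  ] op 0.0853 q6 0.33
dtool [-0.2128  0.0968 -0.6797] dr [ 0.14 -0.77  0.04]
```

Call:
servo_tool:
  delta_pos:
    - [-0.018,0,-0.058]
    - [-0.018,0,-0.058]
    - [-0.018,0,-0.058]
    - [-0.018,0,-0.058]
    - [-0.018,0,-0.058]
  dr:
    - [0,0,0]
    - [0,0,0]
    - [0,0,0]
    - [0,0,0]
    - [0,0,0]
  grip: [1,1,1,1,1]

```text
t: 1.35
tool_pos: [0.3535, -0.2381, 0.2967]
tool_rot: [0.0, 2.22, -2.219]
contact_force: [1.8, -0.4, -0.0]
opening: 0.0849
```

Call:
servo_tool:
  delta_pos:
    - [-0.018,0,-0.058]
    - [-0.018,0,-0.058]
    - [-0.018,0.01,-0.058]
    - [-0.018,0.01,-0.058]
    - [-0.018,0.01,-0.04]
  dr:
    - [0,0,0]
    - [0,0,0]
    - [0,0,0]
    - [0,0,0]
    - [0,0,0]
  grip: [1,1,1,1,1]

```text
t: 1.98
tool_pos: [0.4445, 0.0424, 0.2695]
tool_rot: [0.011, 2.212, -2.217]
contact_force: [-0.1, -0.2, 0.0]
opening: 0.0855
```

```bash
python3 -c "
from h import *
plan(*LID,.2,LY)"
```

```text
t 1.98 pos [0.4445 0.0424 0.2695] yawz -89.89 F [-0.1 -0.2  0. ] tq [-0.06 -0.04 -0.03] op 0.0855 q6 1.5
dtool [-0.0263  0.0696 -0.1048] dr [-0.14 -1.19 -0.69]
```

Call:
servo_tool:
  delta_pos:
    - [-0.013,0.02,-0.05]
    - [-0.013,0.025,-0.045]
    - [-0.001,0.025,-0.01]
    - [0,0.02,0]
  dr:
    - [0,-1.2,0]
    - [0,0,0]
    - [0,0,0]
    - [0,0,0]
  grip: [1,1,1,1]

```text
t: 2.48
tool_pos: [0.473, 0.1549, 0.1791]
tool_rot: [-0.014, 2.195, -2.2]
contact_force: [-0.6, 0.5, 0.2]
opening: 0.0855
```

```bash
python3 -c "
from h import *
plan(*LID,.1,LY)
c=cam('wrist');save('wrist','w1.png')
for z in (.053,.021): print(proj(c,(*LID,z)))
"
```

```text
t 2.48 pos [0.473  0.1549 0.1791] yawz -88.27 F [-0.6  0.5  0.2] tq [ 0.04 -0.01 -0.02] op 0.0855 q6 1.71
dtool [0.0032 0.0791 0.0077] dr [-0.13  0.43 -0.99]
[338.53786114 237.90633843]
[336.9996278  226.03832856]
```

View pics/w1.png

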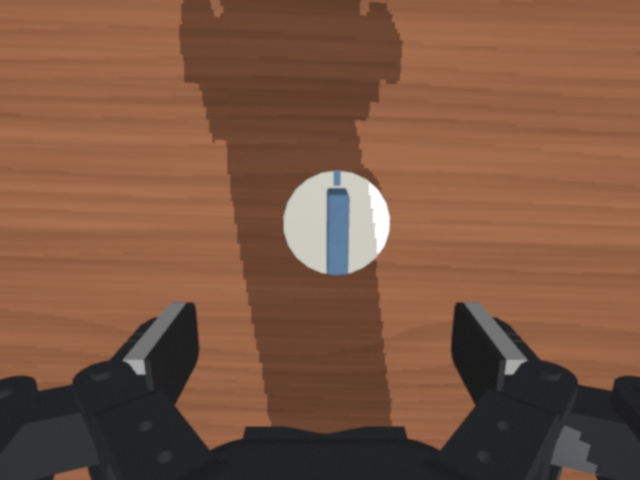

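The wrist view has the lid disc at (337,223) with the bar vertical between the jaws. I'll refine its pose by segmentation.

```bash
python3 -c "
from h import *
c=cam('wrist');im=cv2.imread('pics/w1.png').astype(int)
B=(im[:,:,0]-im[:,:,2]>30);W=(im.min(2)>150)|B
m=np.zeros_like(B);m[160:285,270:400]=1;W&=m;B&=m
cnt=max(cv2.findContours(W.astype(np.uint8),0,1)[0],key=cv2.contourArea)
h=cv2.convexHull(cnt)[:,0]
P=np.array([ray(c,u,v,.021)[:2] for u,v in h]);A=np.c_[2*P,np.ones(len(P))]
s=np.linalg.lstsq(A,(P**2).sum(1),rcond=None)[0];print('disc',s[:2],np.sqrt(s[2]+s[:2]@s[:2]))
v,u=np.nonzero(B);k=(v>196)
# top face: brightness
print('bar col by row',[(r,u[v==r].min(),u[v==r].max()) for r in (173,180,192,200,220,240,260,272)])
k=(v>200)&(v<270);p=np.polyfit(v[k],u[k],1)
a=ray(c,np.polyval(p,200),200,.053);b=ray(c,np.polyval(p,270),270,.053);d=a-b
print(np.degrees(np.arctan2(d[1],d[0])),(a+b)/2)
t=(v>170)&(v<184);uu=u[t].mean();s1=ray(c,uu,177,.021);print('stroke',s1, np.degrees(np.arctan2(s1[1]-s[1],s1[0]-s[0])))
"
```

```text
disc [0.47121042 0.14686985] 0.036278047883959406
bar col by row [(173, np.int64(334), np.int64(339)), (180, np.int64(334), np.int64(339)), (192, np.int64(328), np.int64(345)), (200, np.int64(328), np.int64(348)), (220, np.int64(328), np.int64(347)), (240, np.int64(328), np.int64(347)), (260, np.int64(327), np.int64(347)), (272, np.int64(328), np.int64(346))]
1.3347021302662443 [0.47132821 0.14718282 0.053     ]
stroke [0.50329755 0.14801182 0.021     ] 2.038288179687946
```

Call:
servo_tool:
  delta_pos:
    - [0.002,0.04,0.008]
    - [0,0.03,0]
    - [0,0.02,0]
    - [0,0,0]
  dr:
    - [0,0,-1]
    - [0,0,0]
    - [0,0,0]
    - [0,0,0]
  grip: [1,1,1,1]

```text
t: 3.02
tool_pos: [0.4707, 0.1456, 0.0855]
tool_rot: [-0.036, 2.205, -2.211]
contact_force: [0.9, -0.2, 0.1]
opening: 0.0854
```

```bash
python3 -c "
from h import *
plan(*LID,.039,LY)
"
```

```text
t 3.02 pos [0.4707 0.1456 0.0855] yawz -88.32 F [ 0.9 -0.2  0.1] tq [-0.05 -0.01  0.04] op 0.0854 q6 1.69
dtool [-0.0009  0.0465 -0.0015] dr [-0.15  0.38  0.21]
```

Call:
servo_tool:
  delta_pos:
    - [-0.001,0.02,-0.0015]
    - [0,0.016,0]
    - [0,0.008,0]
    - [0,0,0]
  dr:
    - [0,0.4,0.2]
    - [0,0,0]
    - [0,0,0]
    - [0,0,0]
  grip: [1,1,1,1]

```text
t: 3.52
tool_pos: [0.4753, 0.1472, 0.0451]
tool_rot: [-0.015, 2.205, -2.209]
contact_force: [-0.1, -0.0, -0.1]
opening: 0.0858
```

```bash
python3 -c "
from h import *
plan(*LID,.039,LY)
save('wrist','w2.png');save('side','s2.png')
im=cv2.imread('pics/s2.png')[230:330,320:440];cv2.imwrite('pics/s2c.png',cv2.resize(im,None,fx=5,fy=5))
"
```

```text
t 3.52 pos [0.4753 0.1472 0.0451] yawz -88.76 F [-0.1 -0.  -0.1] tq [-0.02 -0.02  0.01] op 0.0858 q6 1.7
dtool [0.004  0.0061 0.0001] dr [-0.1  -0.06 -0.44]
```

View pics/w2.png

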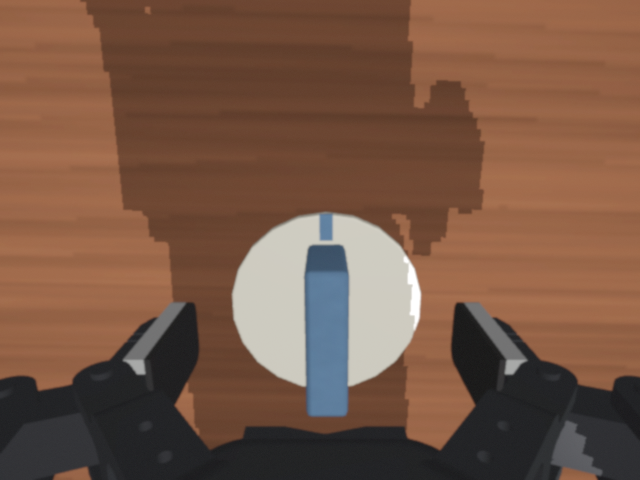

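View pics/s2c.png

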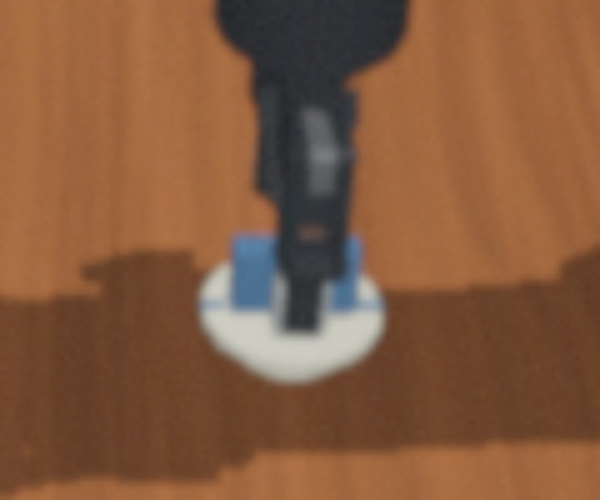

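Bar at column 327, midway between the pads. I'll lower a little further and close gently.

Call:
servo_tool:
  delta_pos:
    - [0.002,0.005,0]
    - [0,0,0]
  dr:
    - [0,0,0]
    - [0,0,0]
  grip: [1,0.8]

```text
t: 3.88
tool_pos: [0.4745, 0.1474, 0.0415]
tool_rot: [-0.012, 2.204, -2.206]
contact_force: [-0.6, 0.4, 0.2]
opening: 0.0698
```

```bash
python3 -c "
from h import *
plan(*LID,.039,LY)
"
```

```text
t 3.88 pos [0.4745 0.1474 0.0415] yawz -88.75 F [-0.6  0.4  0.2] tq [ 0.04 -0.02  0.02] op 0.0698 q6 1.7
dtool [0.0032 0.0025 0.0004] dr [-0.08 -0.05 -0.63]
```

Call:
servo_tool:
  delta_pos:
    - [0.001,0.001,0]
    - [0,0,0]
    - [0,0,0]
    - [0,0,0]
    - [0,0,0]
  dr:
    - [0,0,0]
    - [0,0,0]
    - [0,0,0]
    - [0,0,0]
    - [0,0,0]
  grip: [0.6,0.4,0.27,0.2,0.16]
  grip_force: 20

```text
t: 4.5
tool_pos: [0.4738, 0.1475, 0.0409]
tool_rot: [-0.011, 2.203, -2.206]
contact_force: [-0.6, -0.7, 0.2]
opening: 0.014
```

Call:
servo_tool:
  delta_pos:
    - [0,0,0]
    - [0,0,0]
    - [0,0,0]
  dr:
    - [0,0,0]
    - [0,0,0]
    - [0,0,0]
  grip: [0.12,0.08,0.05]
  grip_force: 20

```text
t: 4.88
tool_pos: [0.4738, 0.1475, 0.0409]
tool_rot: [-0.011, 2.203, -2.206]
contact_force: [0.6, -0.4, 0.4]
opening: 0.0137
```

```bash
python3 -c "
from h import *
plan(*LID,.039,LY)
save('wrist','w3.png');save('side','s3.png')
im=cv2.imread('pics/s3.png')[230:330,320:440];cv2.imwrite('pics/s3c.png',cv2.resize(im,None,fx=5,fy=5))
"
```

```text
t 4.88 pos [0.4738 0.1475 0.0409] yawz -88.75 F [ 0.6 -0.4  0.4] tq [-0.03  0.01  0.01] op 0.0137 q6 1.7
dtool [0.0025 0.0019 0.0004] dr [-0.07 -0.05 -0.68]
```

View pics/w3.png

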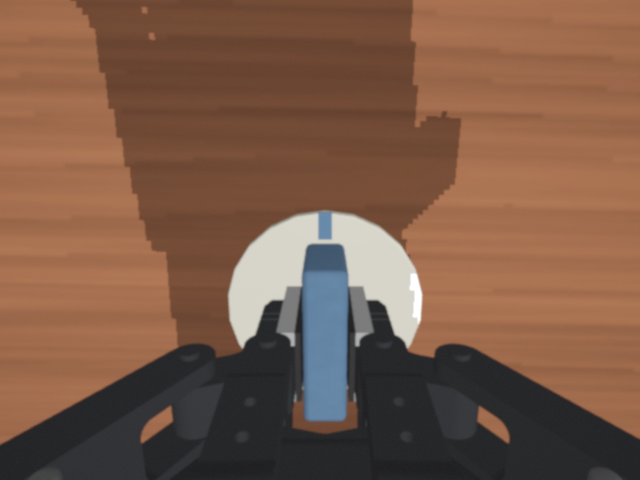

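View pics/s3c.png

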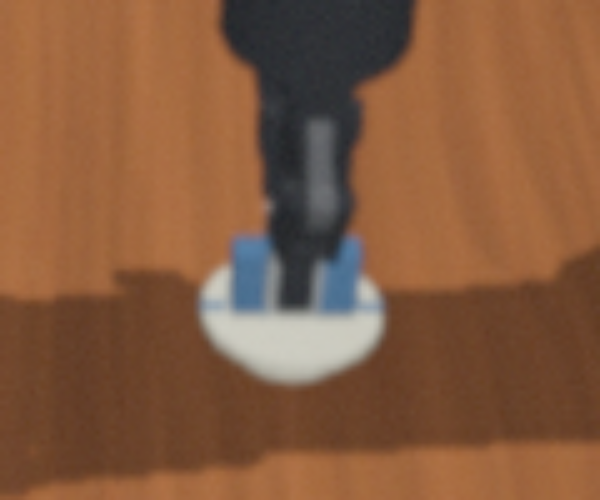

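Gripped centrally, opening 13.7 mm. Lifting.

Call:
servo_tool:
  delta_pos:
    - [0,-0.015,0]
    - [0,-0.035,0]
    - [0,-0.045,0]
    - [0,-0.045,0.01]
    - [0,-0.035,0.03]
  dr:
    - [0,0,0]
    - [0,0,0]
    - [0,0,0]
    - [0,1,0]
    - [0,2,0]
  grip: [0.05,0.05,0.05,0.05,0.05]

```text
t: 5.6
tool_pos: [0.469, 0.1077, 0.2199]
tool_rot: [-0.036, -2.207, 2.211]
contact_force: [0.9, -0.7, -1.4]
opening: 0.0132
```

```bash
python3 -c "
from h import *
plan(.4959,-.2004,.23,-96.65)
"
```

```text
t 5.6 pos [0.469  0.1077 0.2199] yawz -91.65 F [ 0.9 -0.7 -1.4] tq [-0.04  0.04 -0.01] op 0.0132 q6 1.67
dtool [-0.0358 -0.0094  0.3072] dr [-0.1   5.   -0.24]
```

Call:
servo_tool:
  delta_pos:
    - [-0.005,-0.005,0.045]
    - [-0.006,-0.004,0.05]
    - [-0.006,0,0.055]
    - [-0.006,0,0.055]
    - [-0.006,0,0.045]
  dr:
    - [0,1,0]
    - [0,1,0]
    - [0,1,0]
    - [0,1,0]
    - [0,1,0]
  grip: [0.05,0.05,0.05,0.05,0.05]

```text
t: 6.22
tool_pos: [0.4837, -0.1495, 0.241]
tool_rot: [-0.147, -2.169, 2.175]
contact_force: [0.3, 0.3, -1.0]
opening: 0.0136
```

```bash
python3 -c "
from h import *
plan(.4959,-.2004,.23,-96.65)
"
```

```text
t 6.22 pos [ 0.4837 -0.1495  0.241 ] yawz -96.56 F [ 0.3  0.3 -1. ] tq [-0.01 -0.02 -0.02] op 0.0136 q6 1.23
dtool [-0.0176  0.0115  0.0491] dr [-0.08  0.1  -1.21]
```

Call:
servo_tool:
  delta_pos:
    - [-0.01,0.006,0.025]
    - [-0.008,0.005,0.02]
    - [0,0,0.004]
    - [0,0,0]
  dr:
    - [0,0,-0.6]
    - [0,0,0]
    - [0,0,0]
    - [0,0,0]
  grip: [0.05,0.05,0.05,0.05]

```text
t: 6.72
tool_pos: [0.4958, -0.2042, 0.2325]
tool_rot: [-0.142, -2.163, 2.168]
contact_force: [-0.5, 0.8, -1.3]
opening: 0.014
```

```bash
python3 -c "
from h import *
plan(.4959,-.2004,.2,-96.65)
"
```

```text
t 6.72 pos [ 0.4958 -0.2042  0.2325] yawz -96.8 F [-0.5  0.8 -1.3] tq [0.03 0.02 0.  ] op 0.014 q6 1.16
dtool [ 0.0008  0.0325 -0.0039] dr [-0.09 -0.15 -0.7 ]
```

Call:
servo_tool:
  delta_pos:
    - [0,0.025,-0.004]
    - [0,0.02,0]
    - [0,0.005,0]
    - [0,0,0]
  dr:
    - [0,0,0]
    - [0,0,0]
    - [0,0,0]
    - [0,0,0]
  grip: [0.05,0.05,0.05,0.05]

```text
t: 7.22
tool_pos: [0.4976, -0.1977, 0.1825]
tool_rot: [-0.14, -2.166, 2.172]
contact_force: [0.4, 0.9, -2.1]
opening: 0.0135
```

```bash
python3 -c "
from h import *
plan(.4959,-.2004,.18,-96.65)
for n,b in [('side',(310,100,410,230)),('scene',(180,50,280,190)),('wrist',(0,0,640,480))]:
    im=save(n,n+'4.png')[b[1]:b[3],b[0]:b[2],::-1]
    if n!='wrist': cv2.imwrite('pics/'+n+'4c.png',cv2.resize(im,None,fx=4,fy=4,interpolation=cv2.INTER_CUBIC))
a=cv2.imread('pics/side4c.png');b=cv2.imread('pics/scene4c.png')[:520]
cv2.imwrite('pics/m4.png',np.hstack([a,b]))
"
```

```text
t 7.22 pos [ 0.4976 -0.1977  0.1825] yawz -96.57 F [ 0.4  0.9 -2.1] tq [-0.02  0.02  0.05] op 0.0135 q6 1.17
dtool [0.0014 0.0025 0.0028] dr [-0.1   0.08 -0.82]
```

View pics/m4.png

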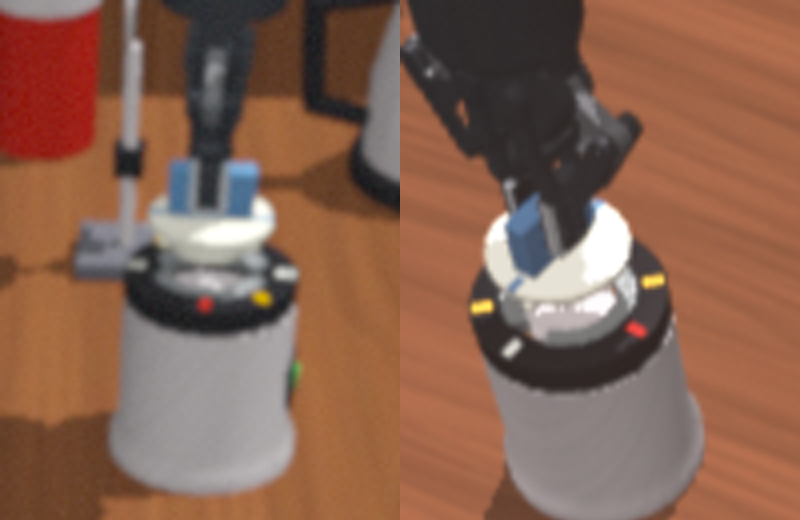

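View pics/wrist4.png

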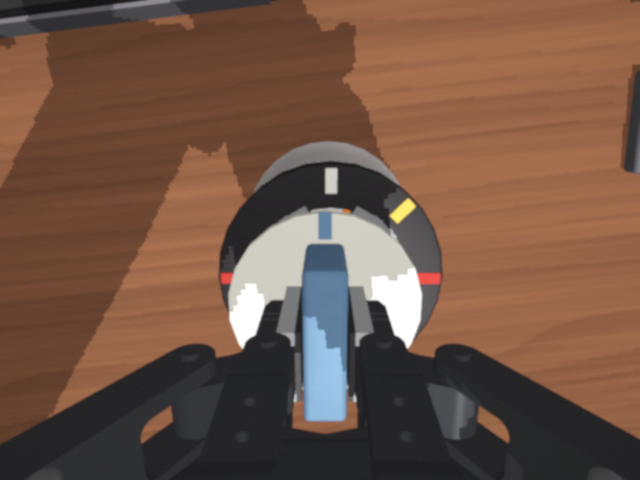

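The wrist view shows the lid ahead of the mouth: white mark (331,181), yellow (403,211), reds (226,279) and (430,279), lid stroke (325,225). I'll compute the relative offset from this single picture.

```bash
cat > rel.py <<'E'
from h import *
import sys
def circ(P):
    P=np.array(P)
    for _ in range(6):
        A=np.c_[2*P,np.ones(len(P))];s=np.linalg.lstsq(A,(P**2).sum(1),rcond=None)[0]
        r=np.sqrt(s[2]+s[:2]@s[:2]);e=abs(np.hypot(*(P-s[:2]).T)-r);k=e<max(.0006,2*np.median(e))
        if k.all():break
        P=P[k]
    return s[:2],r,len(P)
def marks(f,c,lidz,verbose=1):
    im=cv2.imread(f).astype(int);b,g,r=im[...,0],im[...,1],im[...,2]
    hsv=cv2.cvtColor(im.astype(np.uint8),cv2.COLOR_BGR2HSV)
    res={}
    for nm,m in [('red',(r>150)&(g<90)&(b<90)),('yel',(r>150)&(g>130)&(b<120)),('blue',(b-r>30)),('white',(im.min(2)>130))]:
        n,l,st,ce=cv2.connectedComponentsWithStats(m.astype(np.uint8))
        for i in range(1,n):
            if st[i,4]>25 and 150<ce[i][1]<380: 
                w=ray(c,*ce[i],.125); print(nm,ce[i].round(1),st[i,4],w[:2].round(4))
    return im
E
python3 - <<'E'
from rel import *
c=cam('wrist');im=marks('pics/wrist4.png',c,0)
E
```

```text
red [225.5 277.7] 108 [ 0.5002 -0.1509]
red [430.  278.1] 236 [ 0.4889 -0.246 ]
yel [402.4 210.4] 349 [ 0.5226 -0.2354]
blue [324.5 225.5] 312 [ 0.5198 -0.1998]
blue [324.7 333. ] 7683 [ 0.4666 -0.1938]
white [356.2 155.2] 603 [ 0.5494 -0.2171]
white [330.7 180.3] 319 [ 0.5398 -0.2049]
white [325.6 270.5] 13001 [ 0.4983 -0.1978]
white [323.7 377.9] 3129 [ 0.4421 -0.1904]
white [290.2 336.8] 88 [ 0.4665 -0.1768]
white [359.4 336.5] 81 [ 0.4628 -0.2103]
```

```bash
cat >> rel.py <<'E'
def lidfit(f,c,lidz,rows=(205,330)):
    im=cv2.imread(f).astype(int);b,r=im[...,0],im[...,2]
    m=(im.min(2)>130)|(b-r>30); m[:rows[0]]=0
    m=cv2.morphologyEx(m.astype(np.uint8),cv2.MORPH_OPEN,np.ones((5,5)))
    P=[];
    for col in range(245,408,3):
        v=np.nonzero(m[rows[0]:rows[1],col])[0]
        if len(v) and v[0]>0: P.append((col,rows[0]+v[0]-.5))
    for row in range(250,rows[1]-35,3):
        u=np.nonzero(m[row,215:])[0]
        if len(u): P.append((215+u[0]-.5,row))
        u=np.nonzero(m[row,:424])[0]
        if len(u): P.append((u[-1]+.5,row))
    for z in (lidz-.003,lidz,lidz+.003):
        s,rr,n=circ([ray(c,u,v,z)[:2] for u,v in P])
        B=(b-r>30)&(np.arange(480)[:,None]>rows[0])
        n_,l,st,ce=cv2.connectedComponentsWithStats(B.astype(np.uint8))
        i=[i for i in range(1,n_) if st[i,4]>100 and ce[i][1]<250][0]
        w=ray(c,*ce[i],z)[:2]-s
        # bar yaw from top-face-band fit
        print('z',z,'lid',s.round(4),'r',rr.round(4),n,'stroke ang',np.degrees(np.arctan2(w[1],w[0])).round(2),np.hypot(*w).round(4))
    v,u=np.nonzero(B);k=(v>290)&(v<400)&(abs(u-325)<40);p=np.polyfit(v[k],u[k],1)
    a=ray(c,np.polyval(p,290),290,lidz+.032);q=ray(c,np.polyval(p,400),400,lidz+.032);d=a-q;print('bar ang',np.degrees(np.arctan2(d[1],d[0])).round(2))
E
python3 - <<'E'
from rel import *
c=cam('wrist');lidfit('pics/wrist4.png',c,.1625)
E
```

```text
z 0.1595 lid [ 0.4962 -0.1973] r 0.0374 74 stroke ang -6.16 0.0319
z 0.1625 lid [ 0.4975 -0.1974] r 0.0367 74 stroke ang -6.16 0.0312
z 0.1655 lid [ 0.4989 -0.1976] r 0.036 74 stroke ang -6.16 0.0306
bar ang -6.64
```

Call:
servo_tool:
  delta_pos:
    - [0.002,0.006,0.0025]
    - [0,0.004,0]
    - [0,0,0]
    - [0,0,0]
  dr:
    - [0,0.5,0]
    - [0,0,0]
    - [0,0,0]
    - [0,0,0]
  grip: [0.05,0.05,0.05,0.05]

```text
t: 7.88
tool_pos: [0.4963, -0.2014, 0.1741]
tool_rot: [-0.155, -2.16, 2.17]
contact_force: [0.2, 0.5, -1.8]
opening: 0.014
```

```bash
cat >> rel.py <<'E'
def look(f,dz=.020):
    o=ctrl.get_obs();c=cam('wrist');save('wrist',f);plan(.4945,-.1995,.15,-97)
    marks('pics/'+f,c,0);lidfit('pics/'+f,c,o['tool_pos'][2]-dz)
E
python3 - <<'E'
from rel import *
look('w5.png')
E
```

```text
t 7.92 pos [ 0.4963 -0.2014  0.1741] yawz -97.15 F [ 0.2 -0.  -0.8] tq [-0.04  0.01  0.  ] op 0.0135 q6 1.17
dtool [ 0.0025  0.024  -0.0017] dr [-0.18 -0.15 -1.03]
red [429.3 281.4] 208 [ 0.4891 -0.2466]
red [219.5 283.4] 223 [ 0.4999 -0.1537]
yel [398.1 211.3] 332 [ 0.5225 -0.2354]
blue [324.5 225.5] 312 [ 0.5203 -0.2034]
blue [324.7 333. ] 7681 [ 0.4699 -0.1972]
white [351.1 155.4] 765 [ 0.5484 -0.218 ]
white [322.  180.6] 356 [ 0.5396 -0.2048]
white [325.2 270.8] 12938 [ 0.4998 -0.2012]
white [323.5 378.2] 3068 [ 0.4466 -0.1937]
white [290.1 336.8] 89 [ 0.47   -0.1811]
white [359.4 336.5] 81 [ 0.4661 -0.2129]
z 0.1511018807571038 lid [ 0.495  -0.2004] r 0.0372 80 stroke ang -6.86 0.0316
z 0.1541018807571038 lid [ 0.4963 -0.2005] r 0.0365 80 stroke ang -6.86 0.031
z 0.1571018807571038 lid [ 0.4976 -0.2007] r 0.0357 81 stroke ang -6.86 0.0304
bar ang -7.22
```

View pics/w5.png

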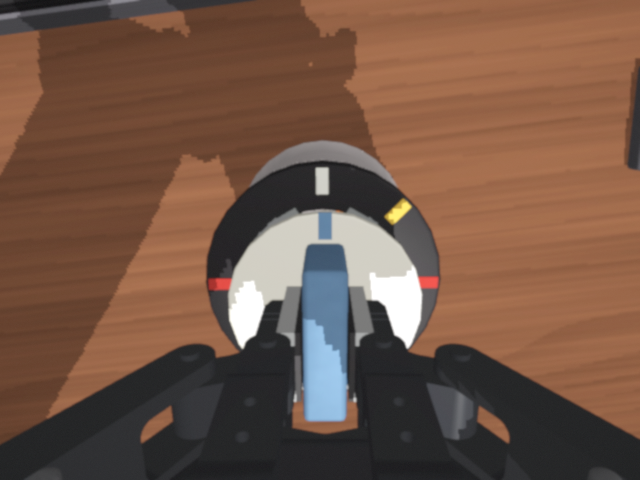

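Call:
servo_tool:
  delta_pos:
    - [0.0012,0.003,-0.0008]
    - [0,0.002,0]
    - [0,0,0]
  dr:
    - [0,0,-0.3]
    - [0,0,0]
    - [0,0,0]
  grip: [0.05,0.05,0.05]

```text
t: 8.3
tool_pos: [0.4953, -0.2003, 0.1688]
tool_rot: [-0.148, -2.158, 2.167]
contact_force: [-1.3, -0.1, -1.0]
opening: 0.0137
```

```bash
python3 - <<'E'
from rel import *
look('w6.png')
E
```

```text
t 8.35 pos [ 0.4953 -0.2004  0.1689] yawz -97.15 F [ 0.   0.1 -1.2] tq [0.   0.04 0.02] op 0.0137 q6 1.17
dtool [ 0.0012  0.0189 -0.0008] dr [-0.19 -0.15 -0.72]
red [432.5 283. ] 250 [ 0.4891 -0.2457]
red [218.5 285.4] 232 [ 0.4996 -0.1536]
yel [402.4 211.1] 353 [ 0.5224 -0.2353]
blue [324.5 225.5] 312 [ 0.5203 -0.2025]
blue [324.7 333. ] 7685 [ 0.4713 -0.1964]
white [351.4 152.3] 839 [ 0.5488 -0.2169]
white [324. 179.] 371 [ 0.5396 -0.2047]
white [325.2 270.6] 13023 [ 0.5005 -0.2003]
white [323.6 377.3] 3223 [ 0.449  -0.1932]
white [290.1 336.8] 90 [ 0.4714 -0.1808]
white [359.4 336.5] 81 [ 0.4676 -0.2116]
z 0.14577466620755075 lid [ 0.4941 -0.1993] r 0.0371 78 stroke ang -6.85 0.0314
z 0.14877466620755075 lid [ 0.4954 -0.1995] r 0.0364 79 stroke ang -6.82 0.0309
z 0.15177466620755076 lid [ 0.4967 -0.1997] r 0.0357 79 stroke ang -6.82 0.0302
bar ang -7.18
```

Call:
servo_tool:
  delta_pos:
    - [0.0004,0.002,0]
    - [0,0.002,0]
    - [0,0.001,0]
  dr:
    - [0,0,0]
    - [0,0,0]
    - [0,0,0]
  grip: [0.05,0.05,0.05]

```text
t: 8.72
tool_pos: [0.4951, -0.2004, 0.1637]
tool_rot: [-0.149, -2.158, 2.167]
contact_force: [0.3, 0.2, -1.8]
opening: 0.0133
```

Call:
servo_tool:
  delta_pos:
    - [0,0.0015,0]
    - [0,0.0015,0]
  dr:
    - [0,0,0]
    - [0,0,0]
  grip: [0.05,0.05]

```text
t: 8.98
tool_pos: [0.4951, -0.2004, 0.1605]
tool_rot: [-0.149, -2.158, 2.167]
contact_force: [-0.2, 0.7, -1.1]
opening: 0.0135
```

```bash
python3 - <<'E'
from rel import *
look('w7.png')
E
```

```text
t 9.03 pos [ 0.495  -0.2004  0.1603] yawz -97.15 F [-0.2  0.1 -2. ] tq [0.01 0.01 0.02] op 0.0137 q6 1.17
dtool [ 0.0008  0.0103 -0.0008] dr [-0.19 -0.15 -0.72]
red [436.2 289.5] 282 [ 0.4893 -0.2453]
red [215.5 292.1] 283 [ 0.4996 -0.1545]
yel [405.4 214.5] 339 [ 0.5226 -0.2351]
blue [324.5 225.5] 312 [ 0.5221 -0.2028]
blue [324.7 333.1] 7703 [ 0.4754 -0.197 ]
white [350.4 153.2] 1010 [ 0.549  -0.2161]
white [323.5 181.4] 413 [ 0.5396 -0.2046]
white [325.2 271.2] 12922 [ 0.503  -0.2007]
white [323.3 378.7] 3111 [ 0.4536 -0.1937]
white [290.1 336.7] 92 [ 0.4755 -0.1822]
white [359.3 336.5] 83 [ 0.4719 -0.2115]
z 0.13754308347411295 lid [ 0.4934 -0.1994] r 0.0373 84 stroke ang -6.84 0.0319
z 0.14054308347411296 lid [ 0.4948 -0.1995] r 0.0366 84 stroke ang -6.84 0.0313
z 0.14354308347411296 lid [ 0.4961 -0.1997] r 0.0358 84 stroke ang -6.84 0.0306
bar ang -7.18
```

There is no contact force with the lid's underside at about 119 mm, so the lugs are inside the notches. Continuing down.

Call:
servo_tool:
  delta_pos:
    - [0,0.002,0]
    - [0,0.002,0]
    - [0,0.001,0]
  dr:
    - [0,0,0]
    - [0,0,0]
    - [0,0,0]
  grip: [0.05,0.05,0.05]

```text
t: 9.4
tool_pos: [0.4951, -0.2004, 0.155]
tool_rot: [-0.149, -2.158, 2.167]
contact_force: [0.3, 0.3, -1.5]
opening: 0.0134
```

Call:
servo_tool:
  delta_pos:
    - [0,0.0015,0]
    - [0,0.0015,0]
  dr:
    - [0,0,0]
    - [0,0,0]
  grip: [0.05,0.05]

```text
t: 9.65
tool_pos: [0.4952, -0.2004, 0.1518]
tool_rot: [-0.149, -2.158, 2.167]
contact_force: [-0.1, 0.5, -0.8]
opening: 0.014
```

Call:
servo_tool:
  delta_pos:
    - [0,0.001,0]
    - [0,0.0005,0]
  dr:
    - [0,0,0]
    - [0,0,0]
  grip: [0.05,0.05]

```text
t: 9.9
tool_pos: [0.4952, -0.2004, 0.1501]
tool_rot: [-0.149, -2.158, 2.167]
contact_force: [-0.1, 0.8, -1.6]
opening: 0.0138
```

Call:
servo_tool:
  delta_pos:
    - [0,0.0006,0]
  dr:
    - [0,0,0]
  grip: [0.05]

```text
t: 10.02
tool_pos: [0.4952, -0.2005, 0.15]
tool_rot: [-0.148, -2.158, 2.167]
contact_force: [-1.1, 0.2, 3.4]
opening: 0.0135
```

Call:
servo_tool:
  delta_pos:
    - [0,0.0005,0]
  dr:
    - [0,0,0]
  grip: [0.05]

```text
t: 10.15
tool_pos: [0.4954, -0.2005, 0.15]
tool_rot: [-0.149, -2.158, 2.167]
contact_force: [-2.4, 1.1, 2.3]
opening: 0.0135
```

```bash
python3 - <<'E'
from rel import *
look('w8.png')
im=save('side','s8.png')[100:230,310:410,::-1];a=cv2.resize(im,None,fx=4,fy=4,interpolation=cv2.INTER_CUBIC)
im=save('scene','c8.png')[60:190,180:280,::-1];b=cv2.resize(im,None,fx=4,fy=4,interpolation=cv2.INTER_CUBIC)
cv2.imwrite('pics/m8.png',np.hstack([a,b]))
E
```

```text
t 10.2 pos [ 0.4954 -0.2005  0.1499] yawz -97.14 F [-1.9  1.1  2.8] tq [0.24 0.29 0.06] op 0.0137 q6 1.17
dtool [ 0.001  -0.0001 -0.0009] dr [-0.19 -0.14 -0.73]
red [441.2 299.6] 185 [ 0.4897 -0.2446]
red [208.6 303.1] 311 [ 0.4996 -0.1544]
yel [410.8 220.8] 398 [ 0.5226 -0.2352]
blue [324.5 225.5] 312 [ 0.5249 -0.2032]
blue [324.7 333.4] 7741 [ 0.481  -0.1978]
white [350.2 155. ] 1290 [ 0.5493 -0.2155]
white [323.8 185.8] 473 [ 0.5396 -0.2048]
white [325.  271.5] 12889 [ 0.5069 -0.2011]
white [323.4 377.6] 3215 [ 0.4612 -0.1948]
white [290.2 336.7] 93 [ 0.4813 -0.1839]
white [359.  336.8] 89 [ 0.4778 -0.2112]
z 0.12699128145139352 lid [ 0.4934 -0.1994] r 0.0374 85 stroke ang -6.93 0.0322
z 0.12999128145139352 lid [ 0.4947 -0.1995] r 0.0367 85 stroke ang -6.93 0.0315
z 0.13299128145139352 lid [ 0.4961 -0.1997] r 0.0359 85 stroke ang -6.93 0.0309
bar ang -7.18
```

View pics/m8.png

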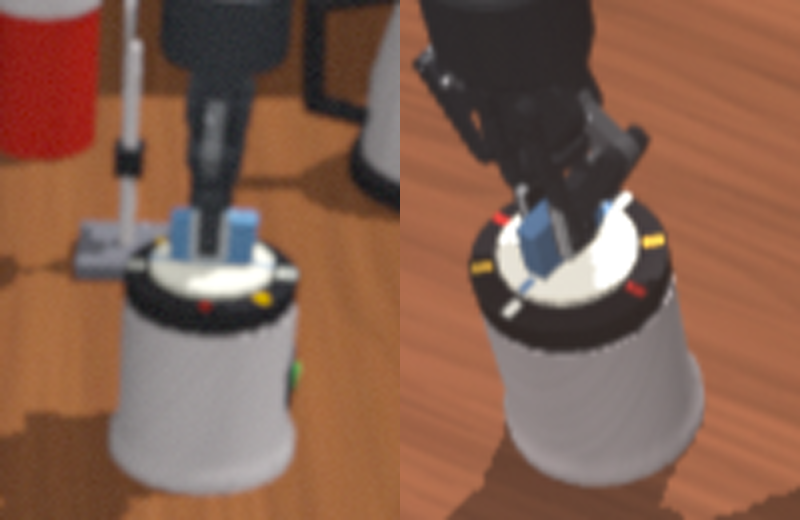

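View pics/w8.png

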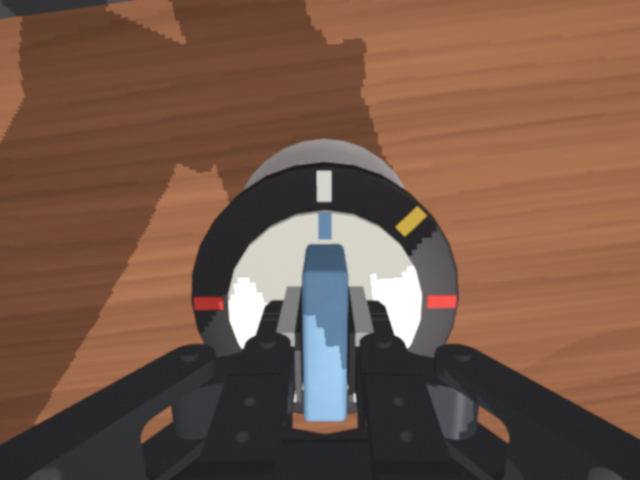

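Seated: contact at TCP z 0.150 with 3 to 5 N upward, and the disc lies concentric and flat on the deck. Now I plan the turn about the grinder axis.

```bash
cat > turn.py <<'E'
from h import *
import json,os,sys
if not os.path.exists('t0.json'):
    o=ctrl.get_obs();json.dump([list(o['tool_pos']),list(o['tool_rot'])],open('t0.json','w'))
p0,r0=json.load(open('t0.json'));p0=np.array(p0);M0=R.from_rotvec(r0).as_matrix()
C=p0+M0@np.array([.0008,0,-.0009])
o=ctrl.get_obs();M=R.from_rotvec(o['tool_rot']).as_matrix()
done=np.degrees(R.from_matrix(M@M0.T).as_rotvec());print('turned',done.round(2),'F',o['contact_force'].round(1),'tq',o['wrist_torque'].round(2),'z',o['tool_pos'][2].round(4),'op',o['opening'].round(4),'t',o['t'])
for th in map(float,sys.argv[1:]):
    Q=R.from_euler('z',-th,degrees=True).as_matrix();T=Q@M0;p=C+Q@(p0-C)
    print(th,'dtool',(M.T@(p-o['tool_pos'])).round(4),'dr',np.degrees(R.from_matrix(M.T@T).as_rotvec()).round(2))
E
python3 turn.py 5 10 25 45
```

```text
Traceback (most recent call last):
  File "turn.py", line 8, in <module>
    done=np.degrees(R.from_matrix(M@M0.T).as_rotvec());print('turned',done.round(2),'F',o['contact_force'].round(1),'tq',o['wrist_torque'].round(2),'z',o['tool_pos'][2].round(4),'op',o['opening'].round(4),'t',o['t'])
                                                                                                                                                                                       ^^^^^^^^^^^^^^^^^^
AttributeError: 'float' object has no attribute 'round'
```

```bash
sed -i "s/o\['opening'\].round(4)/round(o['opening'],4)/" turn.py; python3 turn.py 5 10 25 45
```

```text
turned [0. 0. 0.] F [-3.1  0.9  3.6] tq [0.25 0.31 0.05] z 0.1499 op 0.0138 t 10.3
5.0 dtool [ 0.0001 -0.      0.0001] dr [ 0.06  5.   -0.02]
10.0 dtool [ 0.0002 -0.      0.0001] dr [ 0.13 10.   -0.03]
25.0 dtool [ 0.0005 -0.      0.0003] dr [ 0.32 25.   -0.08]
45.0 dtool [ 0.0009 -0.      0.0003] dr [ 0.58 45.   -0.15]
```

Call:
servo_tool:
  delta_pos:
    - [0.0001,0,0.0001]
    - [0.0001,0,0.0001]
    - [0.0001,0,0]
  dr:
    - [0.06,5,0]
    - [0.06,5,0]
    - [0.06,5,0]
  grip: [0.05,0.05,0.05]

```text
t: 10.68
tool_pos: [0.4953, -0.2009, 0.15]
tool_rot: [-0.416, -2.004, 2.017]
contact_force: [-1.1, -0.1, 0.7]
opening: 0.0134
```

```bash
python3 turn.py 25 35 45
```

```text
turned [ -0.04  -0.11 -15.46] F [-1.1 -0.1  0.7] tq [-0.    0.16  0.08] z 0.15 op 0.0134 t 10.675
25.0 dtool [ 0.0005  0.0001 -0.    ] dr [ 0.13  9.54 -0.15]
35.0 dtool [0.0006 0.0001 0.0001] dr [ 0.27 19.54 -0.18]
45.0 dtool [0.0008 0.0001 0.0001] dr [ 0.41 29.53 -0.22]
```

Call:
servo_tool:
  delta_pos:
    - [0.0003,0,0]
    - [0.0002,0,0]
    - [0.0001,0,0]
    - [0.0001,0.0001,0]
  dr:
    - [0.06,5,-0.1]
    - [0.06,5,0]
    - [0.06,5,0]
    - [0.06,5,0]
  grip: [0.05,0.05,0.05,0.05]

```text
t: 11.18
tool_pos: [0.495, -0.2013, 0.1501]
tool_rot: [-0.721, -1.776, 1.794]
contact_force: [-1.2, 0.1, 1.5]
opening: 0.0139
```

```bash
python3 turn.py 45; python3 - <<'E'
from rel import *
save('wrist','w9.png');save('wrist','w9.png')
im=save('scene','c9.png')[60:190,180:280,::-1];b=cv2.resize(im,None,fx=4,fy=4,interpolation=cv2.INTER_CUBIC)
cv2.imwrite('pics/m9.png',np.hstack([b,cv2.resize(cv2.imread('pics/w9.png')[120:440,200:440],(390,520))]))
E
python3 turn.py 45
```

```text
turned [ -0.1  -0.2 -36.1] F [-1.2  0.1  1.5] tq [0.13 0.26 0.16] z 0.1501 op 0.0139 t 11.175
45.0 dtool [ 0.0008  0.0001 -0.0001] dr [ 0.13  8.9  -0.25]
turned [ -0.08  -0.22 -35.87] F [-0.4 -0.7  1. ] tq [0.04 0.13 0.04] z 0.1501 op 0.0134 t 11.325
45.0 dtool [0.0009 0.0001 0.0001] dr [ 0.15  9.13 -0.26]
```

View pics/m9.png

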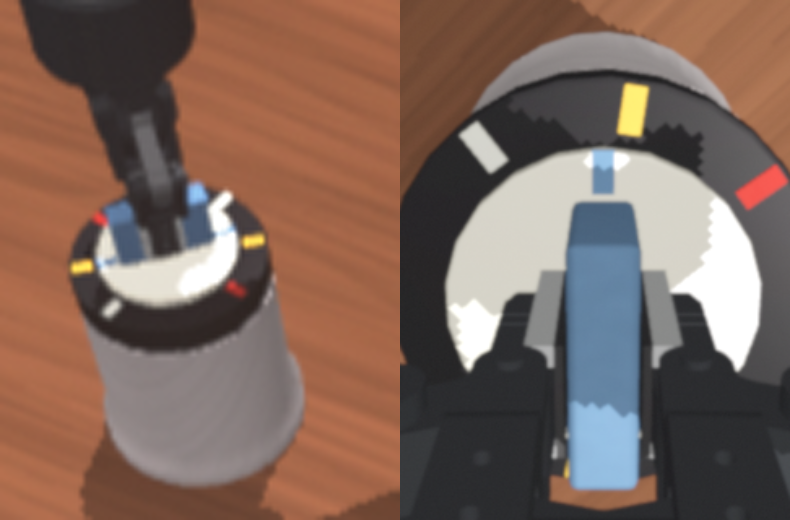

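The stroke sits just short of the yellow mark, about 9° by both the picture and the pose. Two smaller turns should finish it.

Call:
servo_tool:
  delta_pos:
    - [0.0004,0,0]
    - [0.0004,0.0001,0]
    - [0,0,0]
  dr:
    - [0.07,4.5,-0.1]
    - [0.07,4.2,-0.1]
    - [0,0,0]
  grip: [0.05,0.05,0.05]

```text
t: 11.7
tool_pos: [0.495, -0.2014, 0.1501]
tool_rot: [-0.829, -1.677, 1.696]
contact_force: [-0.7, 0.7, -0.0]
opening: 0.0139
```

```bash
python3 turn.py 45; python3 - <<'E'
from rel import *
c=cam('wrist');save('wrist','w10.png')
marks('pics/w10.png',c,0);lidfit('pics/w10.png',c,.130)
im=save('scene','c10.png')[60:190,180:280,::-1];b=cv2.resize(im,None,fx=4,fy=4,interpolation=cv2.INTER_CUBIC)
cv2.imwrite('pics/m10.png',np.hstack([b,cv2.resize(cv2.imread('pics/w10.png')[120:440,200:440],(390,520))]))
E
python3 turn.py 45
```

```text
turned [ -0.1   -0.17 -44.53] F [-0.7  0.7 -0. ] tq [0.17 0.11 0.02] z 0.1501 op 0.0139 t 11.7
45.0 dtool [ 0.0009  0.0001 -0.0001] dr [ 0.01  0.47 -0.19]
red [410.7 221.7] 425 [ 0.4893 -0.2445]
yel [324.8 185.7] 497 [ 0.5227 -0.2352]
blue [324.8 224.8] 340 [ 0.5136 -0.2238]
blue [324.8 333.3] 7706 [ 0.486  -0.1889]
white [328.  157.5] 2447 [ 0.528  -0.2438]
white [ 25.9 201.9] 62 [ 0.6049 -0.1627]
white [238.1 221.7] 436 [ 0.5396 -0.2048]
white [325.4 274.1] 14576 [ 0.5014 -0.2086]
z 0.127 lid [ 0.4939 -0.199 ] r 0.0373 79 stroke ang -51.47 0.0321
z 0.13 lid [ 0.4948 -0.2001] r 0.0366 79 stroke ang -51.47 0.0315
z 0.133 lid [ 0.4956 -0.2011] r 0.0358 79 stroke ang -51.47 0.0308
bar ang -51.65
turned [ -0.1   -0.17 -44.54] F [-0.4 -0.1  0.3] tq [0.03 0.09 0.03] z 0.15 op 0.0134 t 11.8
45.0 dtool [ 0.0008  0.0001 -0.0001] dr [ 0.    0.46 -0.19]
```

View pics/m10.png

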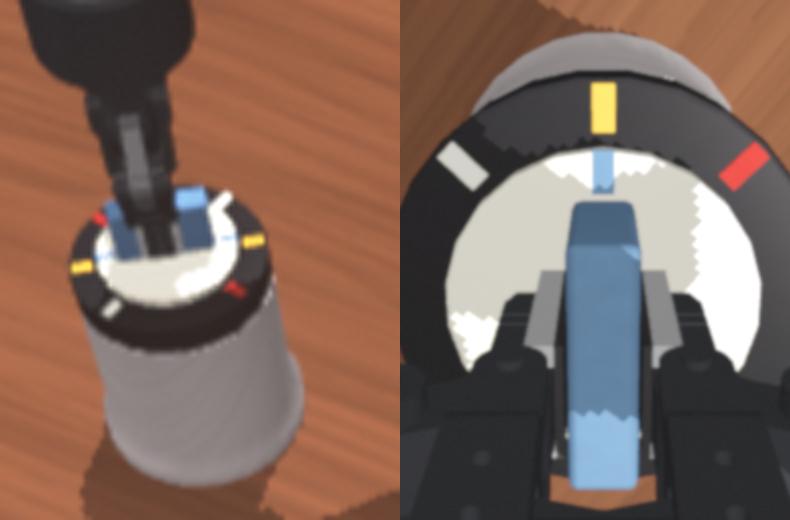

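The blue stroke (324.8,224.8) lines up with the yellow mark (324.8,185.7). I'll hold one moment to check that nothing creeps, then hand in.

Call:
servo_tool:
  delta_pos:
    - [0,0,0]
    - [0,0,0]
    - [0,0,0]
    - [0,0,0]
  dr:
    - [0,0,0]
    - [0,0,0]
    - [0,0,0]
    - [0,0,0]
  grip: [0.05,0.05,0.05,0.05]

```text
t: 12.3
tool_pos: [0.495, -0.2014, 0.1501]
tool_rot: [-0.828, -1.678, 1.697]
contact_force: [-0.2, 0.2, 0.4]
opening: 0.0136
```

```bash
python3 turn.py 45; python3 -c "
from h import *
print(ctrl.finish_job())"
```

```text
turned [ -0.1   -0.18 -44.42] F [-0.2  0.2  0.4] tq [0.06 0.07 0.07] z 0.1501 op 0.0136 t 12.3
45.0 dtool [ 0.0009  0.0001 -0.    ] dr [ 0.01  0.58 -0.2 ]
the job is handed in; nothing more can be done
None
```

The lid is in the grinder, turned to the yellow mark and still gripped. I handed the job in at about 12.3 s; `finish_job` reports no verdict.

- **Grip and fit:** I gripped the lid by its blue bar at the 20 N setting. I centred it over the mouth with the wrist camera and lowered the lugs through the notches. Contact came at TCP height 0.150 m with about 3 to 4 N at the wrist.
- **Turn:** The tool's pose shows 44.4° clockwise, steady over a half-second hold. In the last wrist picture the lid's blue stroke is in line with the yellow mark, and the fitted lid centre is about 0.5 mm from the mouth centre.
- **Hold:** The jaws are still closed on the bar at 13.6 mm, and the remaining wrist force is under 1 N.
- **Less certain:** The drive and lock pin cannot be read directly, so their state is inferred from the angle. The measured tool position at the grasp was 2 to 3 mm off the camera's, so I placed the lid by the wrist pictures.
- **Bystanders:** My moves stayed well away from the teapot, cups, tong and pitcher. I did not take a separate picture check of them at the end.

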